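Load the edge-band coil and hold the coil case closed

TASK

Slide the small coil of edge banding up off its spindle and seat it flat over the hub in the lower half of the wooden coil case, then fit the upper half onto the two dowels until the halves meet, and press the closed case all the way down on its sprung bed. Finish while still holding the upper half pressed down to the stop: do not let go. Leave everything else on the bench where it is.

Things in the scene. Friction and masses are not known exactly. Their poses are not given: they have to be found in the camera images.
- coil: small coil of dark wood edge banding with a cardboard core, a ring 62 mm outside, 36 mm bore, 22 mm high, 60-110 g, axis upright. Origin: centre of its underside, z up the axis. It starts threaded on the spindle, its underside 30 mm above the bench. The larger pale paper roll on the bench is not wanted.
- spindle: fixed stand: round wooden foot 100 mm across and 12 mm high, a square collar 44 mm wide up to 30 mm high on which the coil rests, and above it an upright steel post 25 mm across, its chamfered top 76 mm above the bench. Origin: centre of the foot's underside, on the bench.
- magazine: fixed grey base plate 200 x 120 x 22 mm; origin: centre of its underside, on the bench. Above it, on the sprung bed, the lower half of the coil case: floor plate 170 x 90 x 12 mm (x along the length), at both ends (49 to 75 mm from the middle along x) an end block 90 mm wide (y) with a dowel on it; open on the +y and -y sides for the fingers.
- seat (a point): where the middle of the coil's underside belongs: centre of a square seat 44 mm wide, 8 mm above the lower half's floor plate, 54 mm above the bench with the bed up. A hub 30 mm across with chamfered top rises 18 mm from it. Moves with the bed; axes as the magazine's.
- mate (a point): where the middle of the upper half's underside belongs: level with the tops of the end blocks, 25 mm above the seat (79 mm above the bench, bed up). Dowels 12 mm across stand at x = +62 and -62 mm, y = 0, rising 25 mm above this plane, the top 8 mm tapering to 6 mm across. Moves with the bed; axes as the magazine's.
- bed (a joint): travel of the sprung bed: 0 m up (as it starts), 0.010 m fully down on its stop. The spring has a preload: it takes about 4 to 6 N of push to start moving once the case is loaded and about 12 to 14 N to reach the stop; it springs back when let go.
- top_half: upper half of the coil case: plywood plate 170 x 90 x 16 mm (x along the length) with two through holes 15 mm across at x = +62 and -62 mm, y = 0, and on top a wooden bar handle 70 mm long (along x), 22 mm thick (y), from 16 to 58 mm above the underside. 175-350 g. Origin: centre of the underside, z up. Lies flat on the bench, handle up; either way round fits.
- glue: bystander: yellow glue bottle 64 mm across, 170 mm tall; origin: centre of its underside
- spray: bystander: metal spray can 66 mm across, 190 mm tall; origin: centre of its underside
- masking_roll: bystander: large roll of pale masking tape lying flat, 104 mm outside, 76 mm bore, 36 mm high; origin: centre of its underside
- mallet: bystander: mallet lying on the far side of the bench; origin on its underside
- offcut: bystander: strip of pale wood 90 x 35 x 18 mm lying near the robot; origin: centre of its underside
- block: bystander: small dark wood block 60 x 45 x 28 mm near the robot; origin: centre of its underside
- driver: bystander: screwdriver lying on the bench; origin on its underside
Mind the look-alikes: they are no part of the job. Several things have the shape of the spindle; the one meant has the colours described above.

How it is judged (in metres and radians):
On the way, in this order (a step that is already met when the one before it is completed fails the run):
1. the coil is lifted clear of the top of its spindle (z of coil in the frame of spindle above 0.078 m and contact force between the fingers and coil above 0.5 N), for 0.05 s.
2. the coil is seated over the hub of the lower half and let go (horizontal distance between coil and seat below 0.006 m and z of coil in the frame of seat below 0.003 m and angle between coil's own z axis and vertical below 0.08 rad and contact force between the fingers and coil below 0.1 N), for 0.2 s.
At the end, for the whole second after the job is handed in: coil flat on its seat round the hub (6 mm of centre, 4 mm of height); upper half on both dowels, within 3 mm of the end blocks, 4 mm and 0.05 rad of its place; the fingers still hold it and keep the bed at least 7 mm down of 10, at rest, over 6 N between the halves; bystanders left alone (horizontal distance between coil and seat below 0.006 m and z of coil in the frame of seat between -0.003 and 0.004 m and angle between coil's own z axis and vertical below 0.1 rad and horizontal distance between top_half and mate below 0.004 m and z of top_half in the frame of mate between -0.003 and 0.003 m and angle between the x axis of top_half and the x axis of mate, either way round below 0.05 rad and angle between top_half's own z axis and vertical below 0.05 rad and value of joint bed above 0.007 m and contact force between top_half and magazine above 6 N and contact force between the fingers and top_half above 4 N and linear speed of top_half below 0.01 m/s); the arm keeps its last pose, push and grip.
It fails at once if a bystander is pushed more than 30 mm from its place (distance of any of glue, spray, masking_roll, mallet, offcut, block, driver from where it was at the start of the episode above 0.03 m).
It also fails if it takes over 61 s, if anything falls off the work surface, if the arm or the gripper's body presses on something with over 40 N, if the wrist force passes 120 N, or if a joint passes its speed limit or range.

ROBOT

A 6-joint arm with a two-finger parallel gripper is mounted at the origin on the work surface. World frame = base frame: x ahead of the robot, y to its left, z up, the work surface at z = 0. Lengths are in mm, angles in rad, forces in N, time in s.
With the tool pointing down it reaches from about 400 to 925 mm from the base axis. Payload 12.5 kg.
Tool frame: the origin (TCP) lies on the mounting face of the last link; the fingertips stand 190 mm ahead of it and the grasp point (between the pads) lies 171 mm ahead of it (env.tcp_to_tips is the distance from the TCP to the fingertips, in mm); x points along the fingers, y is the direction in which the jaws open and shut, and the axes are right-handed (so a half turn about x gives the same grasp; the last joint's range is limited). The gripper opens to 95 mm and grips with 3 to 60 N. Pads are 20 mm wide; open, the fingers measure 119 mm over their backs; the gripper's body (75 mm by 180 mm) begins 59 mm behind the grasp point.
Start: joints at [1.085, 0.491, 1.559, -0, 1.092, -0.106], TCP at [231.686, 580.471, 404.761] pointing down, gripper open.
Joint ranges: [-3.1, 3.1], [-0.84, 2.19], [0.05, 2.79], [-1.13, 4.28], [0.06, 2.93], [-2.69, 2.69]. Speed limits (rad/s): [2.22, 2.22, 2.79, 3.14, 3.14, 3.14].

INTERFACE

Orientations are given as [roll, pitch, yaw] about the fixed x, y, z axes, in that order (R = Rz(yaw) Ry(pitch) Rx(roll)).
In Python, from cell import monitor, cams, job, env gives the robot as it stands. The module is installed in compiled form; this text tells all that it offers.
- The arm moves only by the tool apply_moves, never from a script. Its argument "series" is a list of rows, each a list of 3 entries, a list of its own where there are three numbers: the closure, from -1 (fully open) to 1 (shut), so that 0 is half open, then the shift along the tool's x, y, z in cm, then the turn about the tool's x in rad. A call has 1 to 20 rows; each row is the pose to reach, as a shift and turn from the pose commanded when the call began, along the tool's axes at that moment; what a row does not reach only later rows make up. A row lasts 1/8 s, in which the tool goes at most 62.5 mm and 10.7 degrees, less where a joint would pass 70% of its speed; a pose out of reach is approached as far as the arm can. A call with a gripper value outside its range is refused whole. The fingers move at their own pace and stop on an object; the grip force is fixed at half the most. Time passes only in rows, so rows that repeat a pose let the fingers close. It gives the time, the measured TCP pose, the force and the opening at its end, in the units of the state.
- monitor.state(): the state, without advancing time (a new reading comes with each control period).
- cams.read_camera(name): name is "side" or "top" or "wrist"; returns a dict with "image" (480x640x3 uint8, red, green, blue), "fx", "fy", "cx", "cy" (pixels), "position" and "orientation" of the camera in the world. Camera axes: x right, y down, z forward; pixel columns grow to the right and rows downward; lengths in mm; the calibration is good to about 2 mm. A picture is of the moment at which its call begins. There is no depth.
- job.job_done(): hands the job in, once; it reports no verdict.
The state is a dict: "t": time; "joints": joint angles; "qvel": joint speeds; "tau": joint torques, N m; "eef_pos": TCP position; "tcp_rot": TCP orientation; "ft_force": force on the tool from outside, world axes, zero at the start; "moment": the same for the moment, N m; "opening": opening from 0.0 (shut) to 1.0 (fully open).
Only numpy, scipy, OpenCV 4.12 (cv2) and the standard library are available. Lean on these libraries where they do the work, as an engineer would, in place of code of your own. Each camera call takes 0.05 s, during which the arm holds its last target. There are 200 camera calls.

## Working session

There is one attempt and no reset: what is moved stays moved. The work goes in short steps, Python scripts to look and compute and a tool call to move; the robot and the scene stay as the last step left them, time stands still between calls to the robot, and variables do not carry over. Pictures are saved under pics/ and viewed, about 8 in all and at most 12, crops included, and the job is handed in when it is done.

Besides the shell and the picture viewer there is one more tool, called after "Emit:" by a JSON object that holds its "method" and its "body". apply_moves: Moves the arm, as the interface text tells. Its arguments: {"type":"object","properties":{"series":{"type":"array"}},"required":["series"]}

```bash
mkdir -p pics
python3 - <<'E'
from cell import monitor,cams,env
import cv2,pickle
s=monitor.state();print(s, env.tcp_to_tips)
d={}
for n in("side","top","wrist"):
    c=cams.read_camera(n);d[n]=c
    print(n,{k:v for k,v in c.items() if k!='image'})
    cv2.imwrite(f"pics/{n}0.png",c["image"][:,:,::-1])
pickle.dump(d,open("d0.pkl","wb"))
E
```

```text
{'t': 0.0, 'joints': array([ 1.08540916e+00,  4.91537434e-01,  1.55948317e+00, -4.46596016e-05,
        1.09166763e+00, -1.05574834e-01]), 'qvel': array([ 1.32939836e-03,  6.32372222e-04, -1.21241827e-03, -8.12534293e-04,
        1.02186139e-05,  5.03339699e-04]), 'tau': array([ 2.34431551e-03, -6.12640572e+01, -2.58185953e+01,  6.94805779e-02,
        4.81003826e-02, -1.09304253e-04]), 'eef_pos': array([231.66224999, 580.43131651, 404.16376177]), 'tcp_rot': array([-1.64023404,  1.56970003, -2.02002576]), 'ft_force': array([-0.72077152,  0.43888224, -0.74527884]), 'moment': array([ 0.02276858, -0.01671395, -0.0174519 ]), 'opening': 0.9996372377585109} 190.1
side {'fx': 594.93972091701, 'fy': 594.93972091701, 'cx': 312.14209540634556, 'cy': 241.4510636798922, 'position': array([   95.23538898, -1014.43936461,  1441.64649938]), 'orientation': array([-2.44160786, -0.0169364 , -0.41887367])}
top {'fx': 503.9147401093294, 'fy': 503.9147401093294, 'cx': 327.9286613771934, 'cy': 241.98463064077896, 'position': array([ 362.28899639,    4.56452351, 1306.61869093]), 'orientation': array([-2.97102448e+00, -2.77100828e-03, -1.56342716e+00])}
wrist {'fx': 334.1816733348286, 'fy': 334.1816733348286, 'cx': 315.9927201213579, 'cy': 241.27388876559425, 'position': array([163.49034793, 609.66780685, 383.77408802]), 'orientation': array([2.87746444e+00, 8.31110319e-04, 1.19066261e+00])}
```

View pics/top0.png

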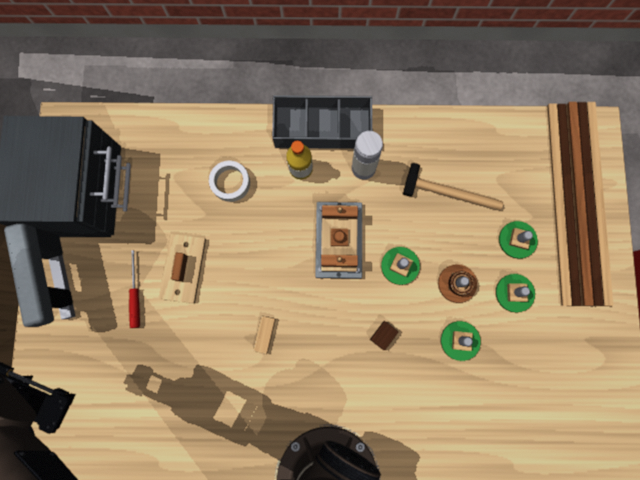

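View pics/side0.png

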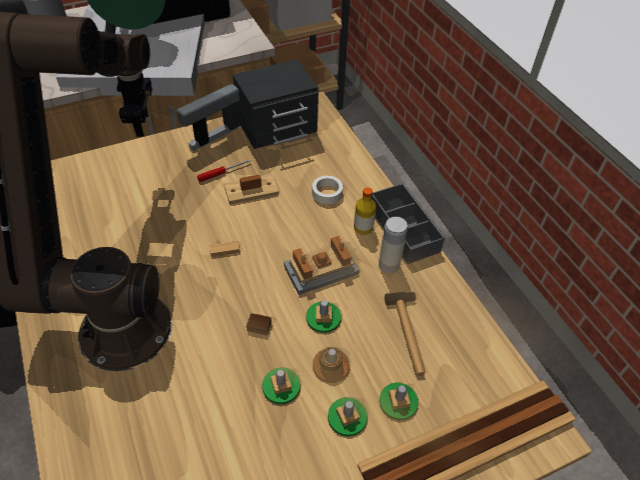

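Candidates for the spindle in the top view are the green feet at (401,266), (518,239), (515,293) and (461,341), and the brown wooden foot at (459,284). Only the brown one matches the description and carries a coil. I'll confirm this in an enlarged crop, with the magazine and upper half alongside.

```bash
cat > h.py <<'E'
import numpy as np,cv2,pickle
from scipy.spatial.transform import Rotation as R
def ray(c,u,v):
    d=R.from_euler('xyz',c['orientation']).apply([(u-c['cx'])/c['fx'],(v-c['cy'])/c['fy'],1.])
    return np.array(c['position']),d/np.linalg.norm(d)
def onplane(c,u,v,z):
    p,d=ray(c,u,v); return p+d*(z-p[2])/d[2]
def proj(c,P):
    q=R.from_euler('xyz',c['orientation']).inv().apply(np.asarray(P,float)-c['position'])
    return np.array([c['cx']+c['fx']*q[0]/q[2],c['cy']+c['fy']*q[1]/q[2]])
E
python3 - <<'E'
from h import *
d=pickle.load(open('d0.pkl','rb'));t=d['top']['image'];s=d['side']['image']
def cr(im,x,y,w,h,k): return cv2.resize(im[y:y+h,x:x+w],None,fx=k,fy=k,interpolation=cv2.INTER_CUBIC)
a=cr(t,425,250,70,70,5.714286);b=cr(t,305,195,70,90,4.444)
a=cv2.resize(a,(400,300*400//300//1));a=cv2.resize(a,(300,300))
b=cr(t,305,195,70,90,3.3333)[:300];c=cr(t,155,225,60,85,3.5294)[:300]
e=cr(s,300,330,70,70,4.2857)[:300];f=cr(s,275,225,90,75,4)[:300]
r1=np.zeros((300,800,3),np.uint8);r2=r1.copy()
r1[:,:300]=a;r1[:b.shape[0],305:305+b.shape[1]]=b;r1[:c.shape[0],550:550+c.shape[1]]=c
r2[:e.shape[0],:e.shape[1]]=e;r2[:f.shape[0],310:310+f.shape[1]]=f
cv2.imwrite('pics/crop1.png',np.vstack([r1,r2])[:,:,::-1])
print('foot',onplane(d['top'],459,284,12),onplane(d['side'],331,364,12))
for u,v in[(339,240)]:print('mag',onplane(d['top'],u,v,22))
print('th',onplane(d['top'],185,268,16),onplane(d['side'],251,189,16))
E
```

```text
foot [ 478.29481517 -335.28207196   12.        ] [ 479.03971234 -336.1664818    12.        ]
mag [589.01319768 -25.98620467  22.        ]
th [513.77510346 370.00956555  16.        ] [510.11122047 365.67631564  16.        ]
```

View pics/crop1.png

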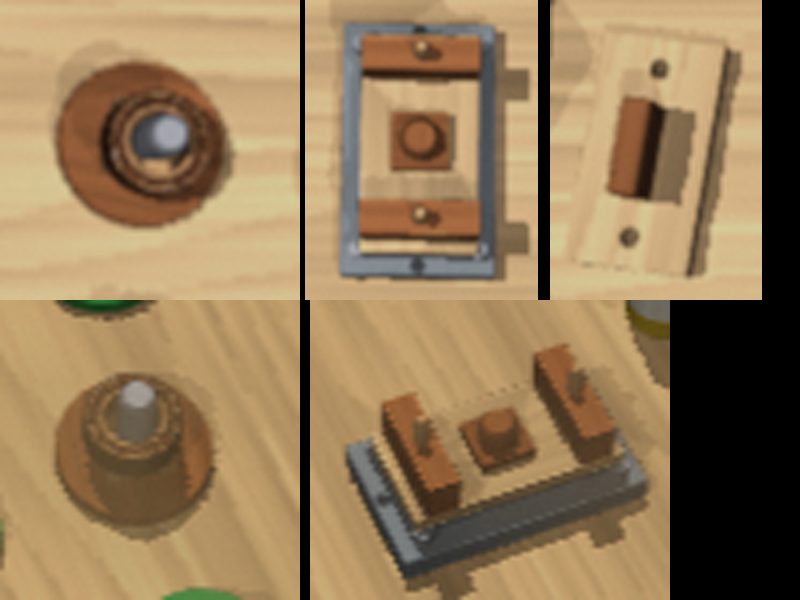

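The crop confirms it. The brown foot carries the dark coil on the steel post at top-view (459,284); the green-footed stands are look-alikes. The magazine is at top-view (339,240), roughly aligned with world x. The upper half is at about (185,268), turned a little. Next I'll measure these more exactly and work out the tool axes.

```bash
cat >> h.py <<'E'
def plan(s,grasp,yaw):
    """shift (cm) and turn to put grasp point (171 ahead) at grasp, tool down, jaws (y) at world angle yaw mod pi"""
    M=R.from_euler('xyz',s['tcp_rot']).as_matrix()
    tcp=np.array(grasp,float)+[0,0,171.]
    yd=np.array([np.cos(yaw),np.sin(yaw)]); 
    cur=np.arctan2(M[1,1],M[0,1]); dy=(yaw-cur+np.pi/2)%np.pi-np.pi/2
    turn=-dy  # tool x points down
    sh=M.T@(tcp-s['eef_pos'])/10
    print('tool axes\n',M.round(4),'\ntcp',s['eef_pos'].round(1),'jaw',round(cur,4),'j6',s['joints'][5].round(3),'\nSHIFT cm',sh.round(2),'TURN',round(turn,4))
def blob(m,u,v):
    n,l,st,c=cv2.connectedComponentsWithStats(m.astype(np.uint8))
    i=l[v,u]; return (l==i).astype(np.uint8),c[i],st[i]
E
python3 - <<'E'
from h import *
from cell import monitor
d=pickle.load(open('d0.pkl','rb'))
for n,(u,v) in dict(top=(440,285),side=(320,372)).items():
    c=d[n];h=cv2.cvtColor(c['image'],cv2.COLOR_RGB2HSV)
    print(n,h[v,u],'wood',h[v-38 if n=='top' else v,u-20 if n=='top' else u-40])
c=d['top'];im=c['image']
# seat/ends in top view from crop: pixel = 305+ (x-305)/3.333, 195+y/3.333
f=lambda x,y:(305+(x-305)/3.3333,195+y/3.3333)
a=onplane(c,*f(419,45),104);b=onplane(c,*f(418,213),104);print('dowel tops',a,b,(a+b)/2,np.arctan2(*(a-b)[1::-1]))
print('hub',onplane(c,*f(421,138),72))
g=lambda x,y:(155+(x-550)/3.5294,225+y/3.5294)
a=onplane(c,*g(659,69),16);b=onplane(c,*g(629,237),16);print('holes',a,b,(a+b)/2,np.arctan2(*(a-b)[1::-1]),np.linalg.norm(a-b))
print('posttop',onplane(c,425+170/4.2857,250+132/4.2857,76),onplane(d['side'],300+138/4.2857,330+93/4.2857,76))
plan(monitor.state(),[478,-336,180],np.pi/2)
E
```

```text
top [ 12 160 148] wood [ 18  95 207]
side [ 15 147 128] wood [ 11  12 166]
dowel tops [652.90588653 -24.24171559 104.        ] [528.32601529 -23.96429792 104.        ] [590.61595091 -24.10300675 104.        ] -0.0022268221105154824
hub [589.30931696 -26.75775453  72.        ]
holes [574.96283447 371.11405024  16.        ] [451.63844916 385.9986772   16.        ] [513.30064182 378.55636372  16.        ] -0.12011392590359916 124.21938710870016
posttop [ 480.50259496 -332.64907779   76.        ] [ 479.86857002 -335.53791527   76.        ]
tool axes
 [[-4.000e-04  3.707e-01  9.287e-01]
 [-7.000e-04  9.287e-01 -3.707e-01]
 [-1.000e+00 -8.000e-04 -1.000e-04]] 
tcp [231.7 580.5 404.3] jaw 1.191 j6 -0.106 
SHIFT cm [  5.39 -75.98  56.85] TURN -0.3798
```

Emit:
{"method": "apply_moves", "body": {"series": [[-1,[0,-13.3,28.8],-0.1],[-1,[0,-13.3,28.8],-0.2],[-1,[0,-13.3,28.8],-0.3],[-1,[0,-13.3,28.8],-0.38],[-1,[0,-13.3,28.8],-0.38],[-1,[0,-13.3,28.8],-0.38],[-1,[0,-41.7,52],-0.38],[-1,[0,-41.7,52],-0.38],[-1,[0,-41.7,52],-0.38],[-1,[0,-41.7,52],-0.38],[-1,[0,-41.7,52],-0.38],[-1,[0,-41.7,52],-0.38],[-1,[5.4,-76,56.9],-0.38],[-1,[5.4,-76,56.9],-0.38],[-1,[5.4,-76,56.9],-0.38],[-1,[5.4,-76,56.9],-0.38],[-1,[5.4,-76,56.9],-0.38],[-1,[5.4,-76,56.9],-0.38],[-1,[5.4,-76,56.9],-0.38],[-1,[5.4,-76,56.9],-0.38]]}}

```text
t: 2.65
eef_pos: [478.7, -335.3, 350.6]
tcp_rot: [1.939, 1.57, 1.939]
ft_force: [0.2, -0.3, -0.3]
opening: 0.998
```

Run:
```python
from h import *
from cell import monitor,cams
s=monitor.state();plan(s,[479.5,-335,180],np.pi/2);print(s['t'],s['ft_force'],s['joints'])
c=cams.read_camera('wrist');pickle.dump(c,open('w1.pkl','wb'))
im=c['image'].copy()
for z in(30,52,76):
    for q in [(479.5,-335,z)]:
        p=proj(c,q);print(z,p);cv2.drawMarker(im,tuple(p.astype(int)),(0,255,255),cv2.MARKER_CROSS,8,1)
cv2.imwrite('pics/w1.png',im[:,:,::-1])
```

```text
tool axes
 [[-2.e-04 -7.e-04  1.e+00]
 [ 6.e-04  1.e+00  7.e-04]
 [-1.e+00  6.e-04 -2.e-04]] 
tcp [ 478.7 -335.3  350.6] jaw 1.5715 j6 -2.296 
SHIFT cm [-0.04  0.03  0.08] TURN 0.0007
2.65 [ 0.20485117 -0.26948983 -0.34395189] [-7.24003480e-01  4.93362035e-01  1.72106768e+00  3.88430177e-04
  9.27762827e-01 -2.29571081e+00]
30 [313.87405236 233.9705071 ]
52 [313.73905315 240.0967549 ]
76 [313.56707725 247.90100037]
```

View pics/w1.png

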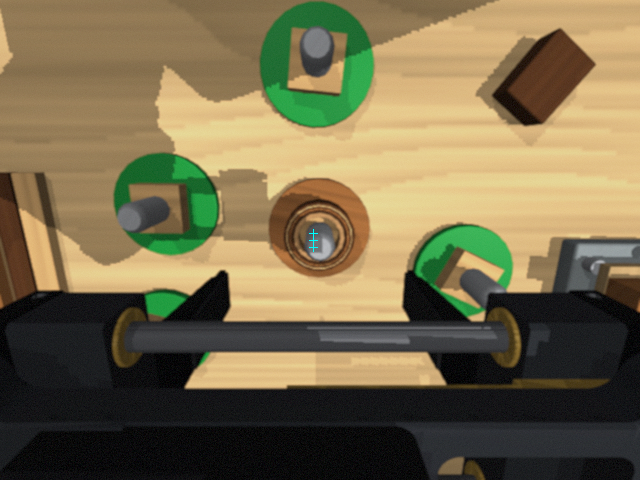

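Run:
```python
from h import *
c=pickle.load(open('w1.pkl','rb'));im=c['image'];h=cv2.cvtColor(im,cv2.COLOR_RGB2HSV)
m=((h[...,0]<17)&(h[...,1]>120)).astype(np.uint8);m[:150]=0;m[290:]=0;m[:,:240]=0;m[:,400:]=0
k=max(cv2.findContours(m,cv2.RETR_EXTERNAL,cv2.CHAIN_APPROX_NONE)[0],key=cv2.contourArea)
e=cv2.fitEllipse(cv2.convexHull(k));print('foot',e,onplane(c,*e[0],12))
g=cv2.cvtColor(im,cv2.COLOR_RGB2GRAY)
print('row236',im[236,262:378].sum(1)//3); print('col320',im[180:282,320].sum(1)//3)
print(onplane(c,319.5,236,52),onplane(c,320,241,76))
```

```text
foot ((318.5381164550781, 227.5419158935547), (99.03237915039062, 101.1286392211914), 95.17936706542969) [ 477.48846554 -330.54284509   12.        ]
row236 [118 117 117 119 120 117 113  98  80  76  73  77  73  77  75  74  72  73
  78  75  71  60  46  62  84  81  63  47  47  44  37  54  79  96  94  85
  67  55  75  89  95  94  90  89  81  77  81  84  87  89  91  96  97 102
 100 103 103 100 105 113 121 127 124 120 117 115 114 105 101  96  97 102
 109 111 105  85  68  86 118 144 148 129  92  58  69  98 100  88  98 104
  88  64  70  86  98 101 102 107 110 114 112 113 114 113 111 114 125 143
 160 168 177 180 180 182 178 182]
col320 [105 111 111 111 114 114 110 117 114 108 105 103 103 108 110 113 108  98
  77  48  27  26  38  62  95 123 126  96  89  91  73  60  90 131 149 146
 144 147 163 171 169 148 108  78  77  81  84  83  88  85  83  87  90 101
 104 106 105 109 112 116 116 114 116 115 115 113 114 112 115 114 115 121
 142 169 183 184 182 183 172 143  96  55  44  58  73  91  90 121 142 104
  69  81  89  90  92  94 111 137 165 171 173 181]
[ 475.85903289 -330.04814156   52.        ] [ 473.83788709 -329.92360967   76.        ]
```

Run:
```python
from h import *
c=pickle.load(open('w1.pkl','rb'));im=c['image'][160:290,250:390]
cv2.imwrite('pics/w1c.png',cv2.resize(im,None,fx=4,fy=4,interpolation=cv2.INTER_NEAREST)[:,:,::-1])
```

```text
(no output)
```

View pics/w1c.png

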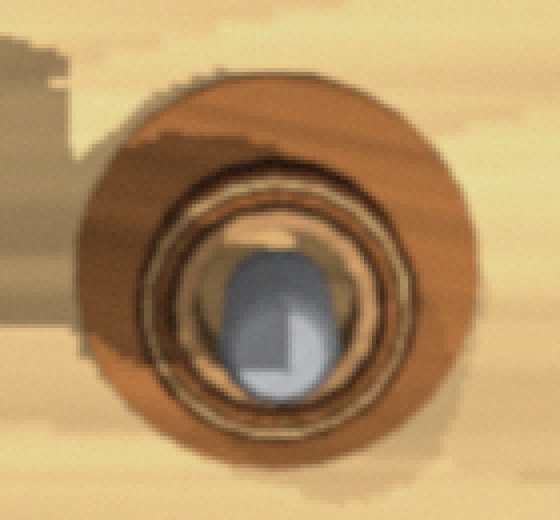

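The crop shows the coil's top ring centred at wrist pixel (319.5,236) and the post top at (320,246). The wrist view puts y about 2 mm higher than the other cameras, which matches the finger centring offset. I'm using (478.5, -332.4) and going down to grip.

Emit:
{"method": "apply_moves", "body": {"series": [[-1,[4,0.29,0],0],[-1,[8,0.29,0],0],[-1,[11,0.29,0],0],[-1,[13.36,0.29,0],0],[-1,[13.36,0.29,0],0],[1,[13.36,0.29,0],0],[1,[13.36,0.29,0],0],[1,[13.36,0.29,0],0],[1,[13.36,0.29,0],0],[1,[13.36,0.29,0],0],[1,[13.36,0.29,0],0]]}}

```text
t: 4.08
eef_pos: [478.4, -333.4, 217.6]
tcp_rot: [-0.444, 1.57, -0.444]
ft_force: [-0.7, 1.8, 5.9]
opening: 0.651
```

Emit:
{"method": "apply_moves", "body": {"series": [[1,[-1.5,-0.08,0],0],[1,[-3,-0.08,0],0],[1,[-5,-0.08,0],0],[1,[-8,-0.08,0],0],[1,[-12,-0.08,0],0],[1,[-14,-0.08,0],0],[1,[-14,-0.08,0],0],[1,[-14,-0.08,0],0]]}}

```text
t: 5.08
eef_pos: [478.2, -334.0, 356.6]
tcp_rot: [2.303, 1.57, 2.303]
ft_force: [-0.3, 0.6, -1.3]
opening: 0.653
```

Run:
```python
from h import *
from cell import monitor,cams
s=monitor.state();plan(s,[590,-25.5,189],np.pi/2);print(s['t'],s['ft_force'],s['opening'])
c=cams.read_camera('wrist');pickle.dump(c,open('w2.pkl','wb'))
cv2.imwrite('pics/w2.png',c['image'][:,:,::-1])
print(c['position']-s['eef_pos'])
```

```text
tool axes
 [[-5.e-04 -1.e-04  1.e+00]
 [ 6.e-04  1.e+00  1.e-04]
 [-1.e+00  6.e-04 -5.e-04]] 
tcp [ 478.2 -334.   356.6] jaw 1.5709 j6 -2.294 
SHIFT cm [-0.33 30.85 11.19] TURN 0.0001
5.075 [-0.33832976  0.61556028 -1.31277691] 0.65340533235005
[-73.41868822   2.01043244 -20.42115803]
```

View pics/w2.png

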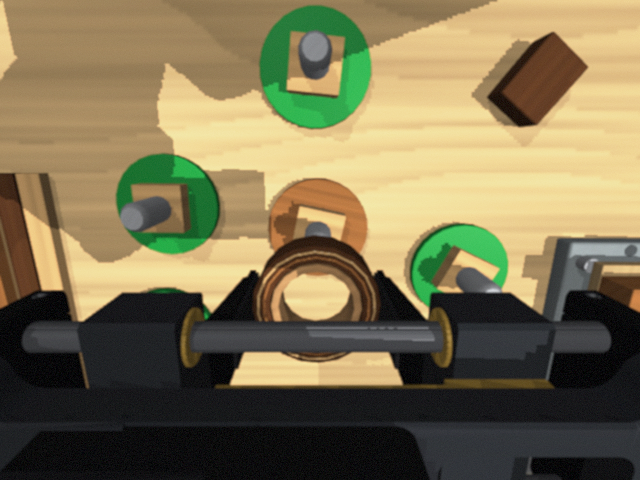

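The coil is held level and centred at about column 316.5, with the spindle below it at (318,225). Carrying it towards the magazine, I'll stop short in x so the wrist camera sees the case.

Emit:
{"method": "apply_moves", "body": {"series": [[1,[-0.3,6,1],0],[1,[-0.3,12,2],0],[1,[-0.3,18,3],0],[1,[-0.3,24,4],0],[1,[-0.3,29,4.2],0],[1,[-0.3,30.85,4.2],0],[1,[-0.3,30.85,4.2],0],[1,[-0.3,30.85,4.2],0]]}}

```text
t: 6.12
eef_pos: [520.4, -26.8, 359.8]
tcp_rot: [-2.97, 1.57, -2.97]
ft_force: [-0.3, 0.1, -0.9]
opening: 0.654
```

Run:
```python
from h import *
from cell import monitor,cams
s=monitor.state();plan(s,[590,-25.5,189],np.pi/2);print(s['t'],s['ft_force'],s['opening'])
c=cams.read_camera('wrist');pickle.dump((s,c),open('w3.pkl','wb'))
cv2.imwrite('pics/w3.png',c['image'][:,:,::-1])
e=s['eef_pos'];print('expected coil top centre',proj(c,[e[0],e[1],e[2]-171+6]), 'with y fix',proj(c,[e[0],e[1]+2.1,e[2]-165]))
```

```text
tool axes
 [[-4.e-04  6.e-04  1.e+00]
 [-1.e-04  1.e+00 -6.e-04]
 [-1.e+00 -1.e-04 -4.e-04]] 
tcp [520.4 -26.8 359.8] jaw 1.5702 j6 -1.748 
SHIFT cm [-0.02  0.13  6.96] TURN -0.0006
6.125 [-0.27810285  0.13474895 -0.86970495] 0.6541182858872663
expected coil top centre [311.75598137 311.08298154] with y fix [316.17784755 311.07884666]
```

View pics/w3.png

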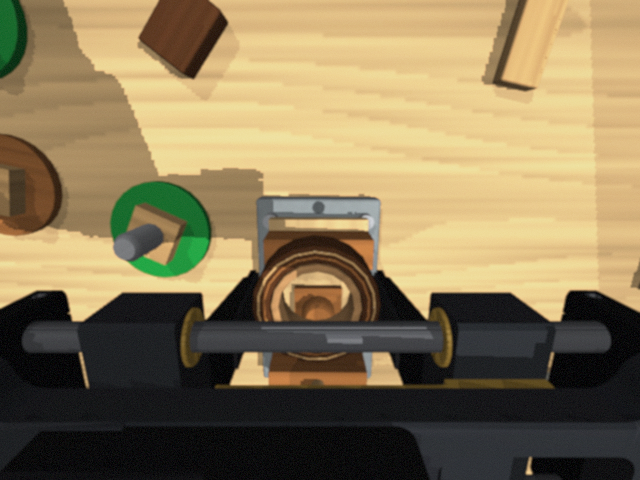

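Run:
```python
from h import *
s,c=pickle.load(open('w3.pkl','rb'));im=c['image'];h=cv2.cvtColor(im,cv2.COLOR_RGB2HSV)
m=(h[...,1]<90)
for r in(205,215,225): 
    x=np.where(m[r,240:400])[0]+240;print(r,x.min(),x.max(),onplane(c,x.min(),r,22)[:2],onplane(c,x.max(),r,22)[:2])
for q in(270,290,340,365):
    y=np.where(m[185:215,q])[0]+185;print('near edge',q,y.min(),onplane(c,q,y.min()-.5,22)[:2])
cv2.imwrite('pics/w3c.png',cv2.resize(im[190:390,240:400],None,fx=3,fy=3,interpolation=cv2.INTER_CUBIC)[:,:,::-1])
```

```text
205 256 380 [496.81482661 -82.07366613] [496.93114094  36.44478589]
215 256 380 [506.50890898 -82.53696511] [506.62661428  36.91987427]
225 257 379 [516.35868195 -82.03665596] [516.47588661  36.43144893]
near edge 270 193 [484.9222517  -68.25423862]
near edge 290 197 [488.72538111 -49.40521909]
near edge 340 197 [488.77181437  -1.93261215]
near edge 365 197 [488.79503167  21.80437736]
```

View pics/w3c.png

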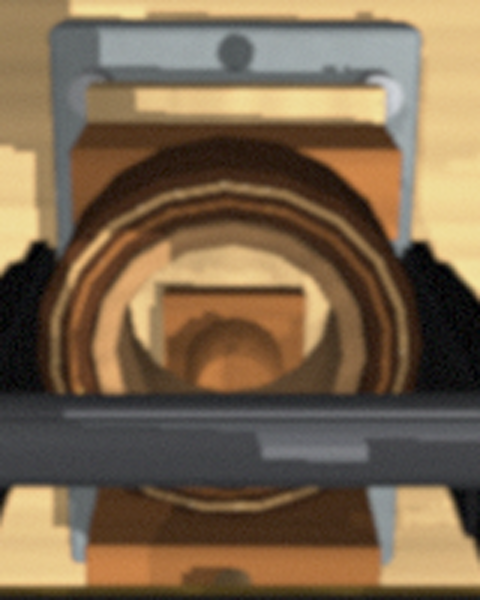

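Run:
```python
from h import *
s,c=pickle.load(open('w3.pkl','rb'));e=s['eef_pos']
z=e[2]-165
a=onplane(c,316.5,190+183/3,z);b=onplane(c,316.5,190+508/3,z);print('ring x',a,b,(a+b)/2,'tcp',e)
l=onplane(c,240+50/3,305,z);r=onplane(c,240+412/3,305,z);print('ring y',l,r,(l+r)/2)
u0=onplane(c,240+162/3,190+290/3,54);u1=onplane(c,240+305/3,190+290/3,54);print('seat near edge',u0,u1,(u0+u1)/2)
print('hub top', onplane(c,240+187/3,303,72),onplane(c,240+282/3,303,72))
```

```text
ring x [490.63449958 -24.5215624  194.82958136] [546.66799433 -24.5532321  194.82958136] [518.65124695 -24.53739725 194.82958136] tcp [520.42406211 -26.79139322 359.82958136]
ring y [517.24236276 -52.80418831 194.82958136] [517.30072691   4.20485225 194.82958136] [517.27154483 -24.29966803 194.82958136]
seat near edge [567.29867046 -45.00291163  54.        ] [567.34312206  -1.2285159   54.        ] [567.32089626 -23.11571376  54.        ]
hub top [575.04200157 -36.73213878  72.        ] [575.07025836  -9.10664477  72.        ]
```

Emit:
{"method": "apply_moves", "body": {"series": [[1,[0,0.14,4],0],[1,[0,0.14,7],0],[1,[2,0.14,7],0],[1,[6,0.14,7],0],[1,[8.5,0.14,7],0],[1,[8.5,0.14,7],0],[1,[9.5,0.14,7],0],[1,[10.2,0.14,7],0],[1,[10.8,0.14,7],0],[1,[11.4,0.14,7],0],[1,[11.6,0.14,7],0],[1,[11.6,0.14,7],0]]}}

```text
t: 7.68
eef_pos: [590.4, -24.2, 244.1]
tcp_rot: [2.276, 1.571, 2.276]
ft_force: [0.7, -0.3, -1.1]
opening: 0.656
```

Emit:
{"method": "apply_moves", "body": {"series": [[1,[0,-0.1,0],0],[1,[0.2,-0.1,0],0],[1,[0.2,-0.1,0],0]]}}

```text
t: 8.05
eef_pos: [590.3, -25.3, 242.1]
tcp_rot: [2.394, 1.571, 2.394]
ft_force: [0.1, 0.3, -0.6]
opening: 0.659
```

Emit:
{"method": "apply_moves", "body": {"series": [[-1,[0,0,0],0],[-1,[0,0,0],0],[-1,[0,0,0],0],[-1,[0,0,0],0],[-1,[-3,0,0],0],[-1,[-8,0,0],0],[-1,[-12,0,0],0],[-1,[-14,0,-5],0],[-1,[-14,0,-5],0],[-1,[-14,0,-5],0]]}}

```text
t: 9.3
eef_pos: [540.6, -25.4, 382.3]
tcp_rot: [-0.056, 1.57, -0.056]
ft_force: [-0.4, 0.5, 0.2]
opening: 1.001
```

Run:
```python
from h import *
from cell import monitor,cams
s=monitor.state();plan(s,[513.3,376,200],-0.12+np.pi/2);print(s['t'],s['ft_force'],s['opening'])
c=cams.read_camera('wrist');pickle.dump((s,c),open('w4.pkl','wb'))
cv2.imwrite('pics/w4.png',cv2.resize(c['image'][170:400,200:440],None,fx=2.5,fy=2.5,interpolation=cv2.INTER_CUBIC)[:,:,::-1])
```

```text
tool axes
 [[ 9.e-04 -0.e+00  1.e+00]
 [-0.e+00  1.e+00  0.e+00]
 [-1.e+00 -0.e+00  9.e-04]] 
tcp [540.6 -25.4 382.3] jaw 1.5708 j6 -1.74 
SHIFT cm [ 1.13 40.14 -2.73] TURN 0.12
9.3 [-0.37006052  0.51006144  0.23823994] 1.0010751489706056
```

View pics/w4.png

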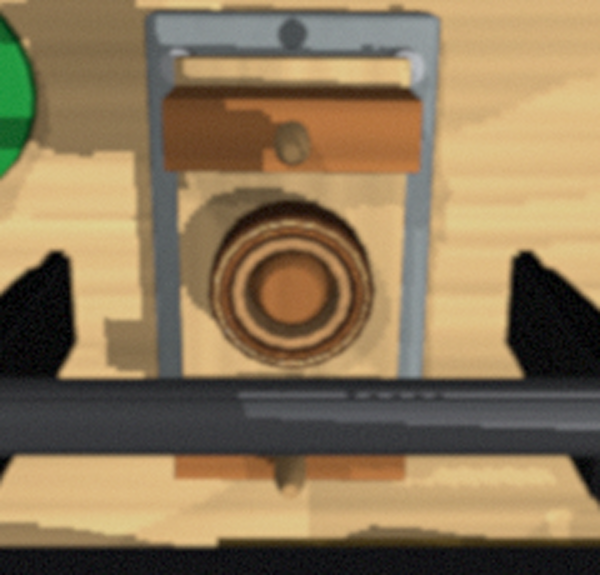

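The coil sits flat and concentric round the hub, at crop (292,290). The dowel tops are at crop (292,152) and (290,492). Next I'll move to the upper half.

Emit:
{"method": "apply_moves", "body": {"series": [[-1,[1.1,6,0],0.12],[-1,[1.1,12,-1],0.12],[-1,[1.1,18,-2],0.12],[-1,[1.1,24,-2.7],0.12],[-1,[1.1,30,-2.7],0.12],[-1,[1.1,36,-2.7],0.12],[-1,[1.1,40.1,-2.7],0.12],[-1,[1.1,40.1,-2.7],0.12],[-1,[1.1,40.1,-2.7],0.12]]}}

```text
t: 10.48
eef_pos: [513.5, 375.7, 370.1]
tcp_rot: [-2.404, 1.569, -2.523]
ft_force: [0.5, -0.7, 0.1]
opening: 1.001
```

Run:
```python
from h import *
from cell import monitor,cams
s,c=pickle.load(open('w4.pkl','rb'))
f=lambda x,y:(200+x/2.5,170+y/2.5)
print('dowels',onplane(c,*f(292.5,152),104),onplane(c,*f(290.5,490),104),'hub',onplane(c,*f(292,290),72),'plate',onplane(c,*f(149,30),22),onplane(c,*f(438,30),22),onplane(c,*f(292,13),22))
s=monitor.state();plan(s,[513.3,376,46],-0.12+np.pi/2);print(s['t'],s['ft_force'],s['opening'])
c=cams.read_camera('wrist');pickle.dump((s,c),open('w5.pkl','wb'))
cv2.imwrite('pics/w5.png',c['image'][:,:,::-1])
```

```text
dowels [528.57847141 -22.52719648 104.        ] [652.13719031 -23.17305181 104.        ] hub [589.08457367 -22.58409054  72.        ] plate [497.69609693 -79.98855341  22.        ] [497.72749995  36.20737059  22.        ] [490.9899431  -22.49754871  22.        ]
tool axes
 [[-1.200e-03  1.192e-01  9.929e-01]
 [-9.000e-04  9.929e-01 -1.192e-01]
 [-1.000e+00 -1.000e-03 -1.100e-03]] 
tcp [513.5 375.7 370.1] jaw 1.4513 j6 -0.923 
SHIFT cm [ 1.531e+01  4.000e-02 -1.000e-02] TURN 0.0005
10.475 [ 0.49940394 -0.74033047  0.07229643] 1.0014770027779558
```

View pics/w5.png

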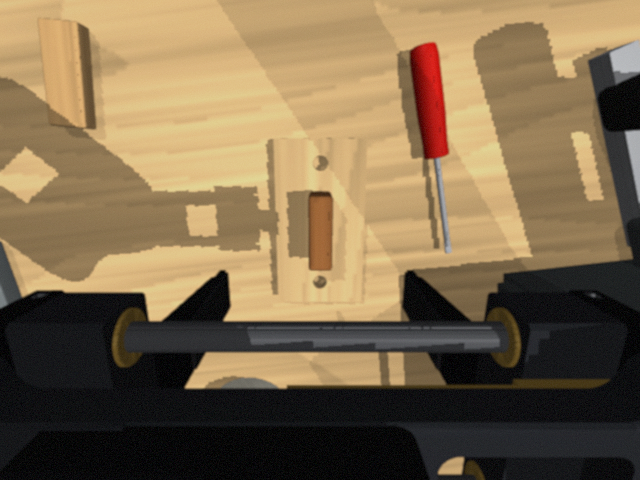

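Run:
```python
from h import *
s,c=pickle.load(open('w5.pkl','rb'));im=c['image']
g=cv2.cvtColor(im,cv2.COLOR_RGB2GRAY).astype(float);P=[]
for (u,v) in((320,162),(320,282)):
    w=g[v-11:v+12,u-11:u+12];k=np.clip(np.median(w)-25-w,0,None);yy,xx=np.mgrid[v-11:v+12,u-11:u+12]
    q=((xx*k).sum()/k.sum(),(yy*k).sum()/k.sum());P.append(onplane(c,*q,16));print(q,P[-1])
h=cv2.cvtColor(im,cv2.COLOR_RGB2HSV);m=((h[...,0]<16)&(h[...,1]>140)).astype(np.uint8);m[:180]=0;m[275:]=0;m[:,:300]=0;m[:,340:]=0
ct=max(cv2.findContours(m,0,2)[0],key=cv2.contourArea);r=cv2.minAreaRect(ct);print(r,cv2.boundingRect(ct))
d=P[1]-P[0];mid=(P[0]+P[1])/2;print('mid',mid,'len',np.hypot(*d[:2]),'yaw',np.arctan2(d[1],d[0]))
M=R.from_euler('xyz',s['tcp_rot']).as_matrix();print('hole mid rel tcp in tool axes',M.T@(mid-s['eef_pos']))
print('handle top ctr',onplane(c,320,(197+270)/2,58))
```

```text
(np.float64(322.05656375206223), np.float64(162.44850341739334)) [451.72301849 390.75010347  16.        ]
(np.float64(319.9670667897815), np.float64(282.12034472145274)) [575.25876771 374.22176777  16.        ]
((320.0, 230.5), (22.0, 77.0), 0.0) (309, 192, 23, 78)
mid [513.4908931  382.48593562  16.        ] len 124.63654044938141 yaw -0.13300407471371362
hole mid rel tcp in tool axes [354.10541336   7.09759128  -0.43762472]
handle top ctr [511.85472693 381.23383362  58.        ]
```

Emit:
{"method": "apply_moves", "body": {"series": [[-1,[5,0.38,0],0],[-1,[10,0.38,0],0],[-1,[14,0.38,0],0],[-1,[15.8,0.38,0],0],[-1,[15.8,0.38,0],0],[1,[15.8,0.38,0],0],[1,[15.8,0.38,0],0],[1,[15.8,0.38,0],0],[1,[15.8,0.38,0],0],[1,[15.8,0.38,0],0],[1,[15.8,0.38,0],0],[1,[15.8,0.38,0],0],[1,[15.8,0.38,0],0]]}}

```text
t: 12.15
eef_pos: [513.7, 379.5, 213.1]
tcp_rot: [2.939, 1.571, 2.819]
ft_force: [0.3, 0.3, 0.8]
opening: 0.224
```

Emit:
{"method": "apply_moves", "body": {"series": [[1,[-2,0,0],0],[1,[-6,0,0],0],[1,[-11,0,0],0],[1,[-15,0,0],-0.06],[1,[-17,0,0],-0.12],[1,[-17,0,0],-0.12],[1,[-17,0,0],-0.12]]}}

```text
t: 13.02
eef_pos: [513.4, 379.3, 382.6]
tcp_rot: [-2.634, 1.57, -2.635]
ft_force: [0.7, -0.7, -2.8]
opening: 0.228
```

Run:
```python
from h import *
from cell import monitor,cams
s=monitor.state();print(s['t'],s['ft_force'],s['opening'])
c=cams.read_camera('wrist');pickle.dump((s,c),open('w6.pkl','wb'))
plan(s,[590,-25,150],np.pi/2)
cv2.imwrite('pics/w6.png',c['image'][:,:,::-1])
```

```text
13.025 [ 0.73846926 -0.71725889 -2.82777065] 0.2278723571610696
tool axes
 [[-9.0e-04  1.1e-03  1.0e+00]
 [-5.0e-04  1.0e+00 -1.1e-03]
 [-1.0e+00 -5.0e-04 -9.0e-04]] 
tcp [513.4 379.3 382.6] jaw 1.5697 j6 -1.037 
SHIFT cm [  6.17 -40.42   7.71] TURN -0.0011
```

View pics/w6.png

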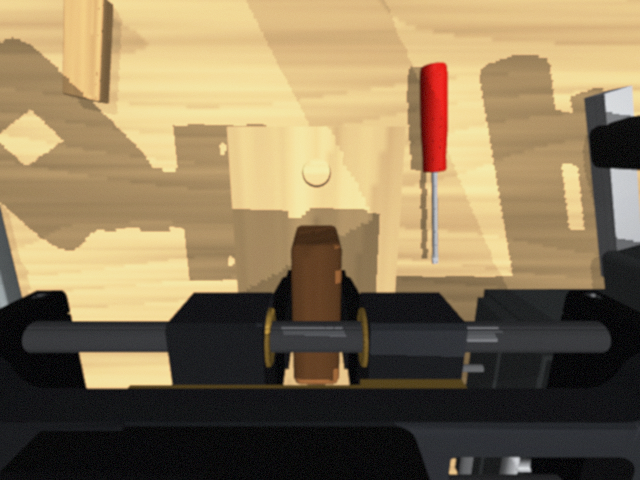

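Run:
```python
from h import *
s,c=pickle.load(open('w6.pkl','rb'));e=s['eef_pos'];im=c['image']
g=im.astype(float).mean(2)
print('rows',g[158:190,316].astype(int));print('cols',g[172,297:336].astype(int))
h=onplane(c,316.2,172.5,e[2]-197.1);print('hole rel',h-e)
print('near edge rel',onplane(c,316,125,e[2]-197.1)-e)
# plate side edges for yaw
L=[onplane(c,u,v,e[2]-197.1)[:2] for u,v in((227,127),(237.5,290),(406,127),(393,290))];print(L)
from scipy import ndimage
for v in(130,150,200,240,280):
    gx=ndimage.gaussian_filter1d(im[v].astype(float).sum(1),1,order=1);print(v,215+np.argmax(abs(gx[215:250])),375+np.argmax(abs(gx[375:415])))
```

```text
rows [211 211 212 216 218 217 215 215 214 216 218 218 217 218 216 214 212 207
 209 208 210 208 207 206 208 204 186 137 117 158 197 206]
cols [213 214 215 212 200 180 190 212 218 217 218 217 217 216 216 218 215 215
 215 216 216 216 216 215 216 214 214 216 215 215 217 210 184 165 184 198
 201 200 201]
hole rel [ -62.75782727    2.11883951 -197.1       ]
near edge rel [ -86.09435017    2.04852906 -197.1       ]
[array([428.22039951, 336.72054397]), array([516.33911929, 336.47180606]), array([428.35157563, 426.47364476]), array([516.45396221, 425.11342367])]
130 226 408
150 220 409
200 231 400
240 234 378
280 237 376
```

Emit:
{"method": "apply_moves", "body": {"series": [[1,[0,-6,1],0],[1,[0,-12,2],0],[1,[0,-18,4],0],[1,[0,-24,5],0],[1,[0,-30,7],0],[1,[0,-36,7.78],0],[1,[0,-40.43,7.78],0],[1,[0,-40.43,7.78],0],[1,[3,-40.43,7.78],0],[1,[5.4,-40.43,7.78],0],[1,[5.4,-40.43,7.78],0],[1,[5.4,-40.43,7.78],0]]}}

```text
t: 14.58
eef_pos: [591.8, -24.3, 329.6]
tcp_rot: [0.269, 1.57, 0.27]
ft_force: [-0.1, -1.0, -3.0]
opening: 0.231
```

Run:
```python
from h import *
from cell import monitor,cams
s=monitor.state();print(s['t'],s['ft_force'],s['opening']);plan(s,[591.2,-25,146],np.pi/2)
o=[]
for n in('side','top'):
    c=cams.read_camera(n);pickle.dump(c,open(n+'7.pkl','wb'))
    x,y,w,h=(260,190,130,110) if n=='side' else (295,180,90,110)
    o.append(cv2.resize(c['image'][y:y+h,x:x+w],None,fx=3.5,fy=3.5,interpolation=cv2.INTER_CUBIC))
cv2.imwrite('pics/c7.png',np.hstack(o)[:,:,::-1])
```

```text
14.575 [-0.05106305 -0.98020475 -2.95222349] 0.23101261891475258
tool axes
 [[ 4.e-04 -6.e-04  1.e+00]
 [ 1.e-04  1.e+00  6.e-04]
 [-1.e+00  1.e-04  4.e-04]] 
tcp [591.8 -24.3 329.6] jaw 1.5714 j6 -1.724 
SHIFT cm [ 1.26 -0.07 -0.06] TURN 0.0006
```

View pics/c7.png

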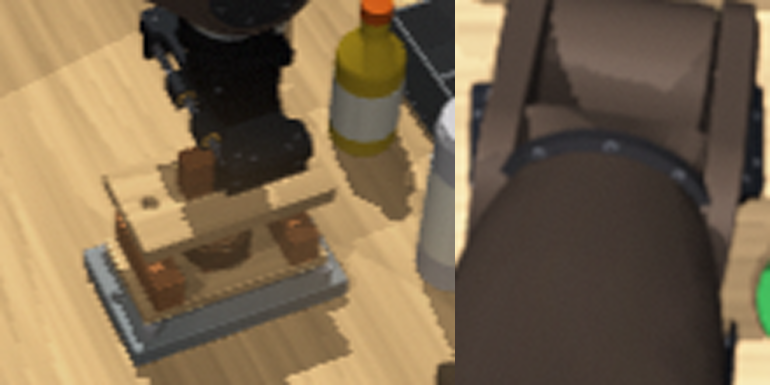

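The side view shows the upper half level and square above the dowels. Now I'll lower it onto the tapers and check the force.

Emit:
{"method": "apply_moves", "body": {"series": [[1,[0.5,-0.06,-0.06],0],[1,[1.0,-0.06,-0.06],0],[1,[1.4,-0.06,-0.06],0],[1,[1.8,-0.06,-0.06],0],[1,[2.2,-0.06,-0.06],0],[1,[2.6,-0.06,-0.06],0],[1,[2.6,-0.06,-0.06],0]]}}

```text
t: 15.55
eef_pos: [591.0, -25.4, 302.8]
tcp_rot: [2.808, 1.57, 2.809]
ft_force: [0.0, -1.0, -2.5]
opening: 0.232
```

Emit:
{"method": "apply_moves", "body": {"series": [[1,[0.4,0.04,0],0],[1,[0.7,0.04,0],0],[1,[0.95,0.04,0],0],[1,[1.2,0.04,0],0],[1,[1.2,0.04,0],0]]}}

```text
t: 16.18
eef_pos: [591.0, -25.0, 291.5]
tcp_rot: [0.151, 1.571, 0.151]
ft_force: [-2.2, 1.2, 5.1]
opening: 0.23
```

Emit:
{"method": "apply_moves", "body": {"series": [[1,[0.3,0,0],0],[1,[0.6,0,0],0],[1,[0.8,0,0],0],[1,[0.9,0,0],0],[1,[0.9,0,0],0]]}}

```text
t: 16.8
eef_pos: [590.9, -25.0, 283.2]
tcp_rot: [-0.061, 1.57, -0.061]
ft_force: [-4.6, 0.0, 11.9]
opening: 0.23
```

Emit:
{"method": "apply_moves", "body": {"series": [[1,[0.1,0,-0.05],0],[1,[0.2,0,-0.08],0],[1,[0.2,0,-0.08],0],[1,[0.2,0,-0.08],0]]}}

```text
t: 17.3
eef_pos: [590.5, -25.0, 282.0]
tcp_rot: [-0.069, 1.568, -0.069]
ft_force: [-1.8, 1.6, 17.1]
opening: 0.23
```

Emit:
{"method": "apply_moves", "body": {"series": [[1,[0,0,0],0],[1,[0,0,0],0],[1,[0,0,0],0],[1,[0,0,0],0],[1,[0,0,0],0],[1,[0,0,0],0]]}}

```text
t: 18.05
eef_pos: [590.5, -24.9, 282.0]
tcp_rot: [-0.079, 1.568, -0.079]
ft_force: [-1.3, 0.7, 16.6]
opening: 0.23
```

Position and force are steady at the stop, so I'm handing in.

```bash
python3 -c "
from cell import job,monitor
print(job.job_done());s=monitor.state();print(s['t'],s['eef_pos'],s['ft_force'],s['opening'])"
```

```text
the job is handed in; nothing more can be done
None
the job is handed in; nothing more can be done
```

I finished the job and handed it in at about 18 s of the 61 s allowed, with the gripper still holding the upper half down. I lifted the coil off the brown-footed spindle, seated it over the hub, fitted the upper half on the dowels and pressed the case down. The hand-in gives no verdict.

**Checks before hand-in:**
- **Coil:** a wrist picture after letting go showed it flat and concentric round the hub.
- **Upper half:** it went onto the dowels without added force and met the end blocks at the expected height.
- **Bed:** the tool stopped 10.1 mm below the height worked out for the halves just meeting. The force jumped from 12 to 17 N over the last 1.2 mm, which fits the bed's stop.
- **Hold:** position and force (16.6 N, sideways force under 2 N) stayed steady for 0.75 s, and the gripper opening did not change.

**Not checked or disagreeing:**
- **Final state:** I did not look at the pressed case because the 12 pictures were used up. Its state is judged from position and force only.
- **Camera:** the wrist camera read about 2 mm too far in y, and I corrected for that.
- **Bystanders:** I planned the moves to stay clear of them and felt no unexpected contact, but did not re-measure their positions.

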